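# Close a sensor housing on its dowels and hold it pressed

## Task

Clamp the blue lower housing half in the fixture by turning the fixture's red-and-black handwheel clockwise (it takes more than one grasp) until its white pointer stands at the green mark. Then pick up the blue cover, fit it over the two dowels of the lower half with the yellow patches at the same end, press it fully home against the springy pad inside and keep holding it there: finish while still pressing the two halves together. Leave everything else on the bench where it is, and the wheel at its mark.

Things in the scene. Friction and masses are not known exactly. Their poses are not given: they have to be found in the camera images.
- fixture: Fixture screwed to the bench, place and yaw vary: aluminium base 130 (x) x 222 (y) x 12 mm. Origin on the bench under the middle of the housing's nest; the base spans y = -160 to +62 mm. Fixed jaw face at y = +34 mm (top 30 mm above the bench), moving jaw on the -y side, end stops (top 22 mm) at x = +-50.5 mm. The handwheel's vertical axis is at x = 0, y = -108 mm.
- wheel (a joint): Handwheel angle (rad), growing clockwise seen from above, range 0 to 2.8, starting between 0 and 0.5. The pointer meets the green mark at 2.4 (0.2 either side is good). Friction 0.1 N m; it stays where it is left. A cam moves the jaw 2 mm per rad to +y of the fixture; at the mark the jaw grips the lower half against the fixed jaw.
- wheel_grip (a point): Point on the wheel's axis 57 mm above the bench, inside the red grip bar across the wheel. The bar is 56 mm long (this frame's x), 16 mm thick (y), 39 to 69 mm above the bench; +x points to the white pointer. The frame turns with the wheel. Under the bar: black wheel disc 76 mm across, top at 39 mm, then a pale dial 100 mm across, top at 30 mm.
- green_mark (a point): Green mark on the pale dial, 45 mm from the wheel's axis on the fixture's -y side, 31 mm above the bench. Does not move.
- jaw: Moving steel jaw of the fixture with a rubber face, 40 x 16 x 16 mm, giving about 1 mm under 12 N, between the nest and the handwheel. Origin in the middle of its face (which looks to +y of the fixture) at the level of the base plate's top.
- lower_half: Blue lower half, 96 (x) x 64 (y) x 24 mm, about 0.2 kg, loose in the nest until clamped. Origin at the centre of its underside (12 mm above the bench), z up; top face 24 mm above it. Two steel dowels, diameter 6 mm, coned tips, stand 14 mm above that face at (-40, -18) and (+40, +10) mm in x, y: the cover fits one way round only. Yellow patch at the +x end.
- cover: Blue cover, 0.12 to 0.2 kg, lying joint face down. Origin at the centre of its underside, z up. Flange 96 (x) x 64 (y) x 8 mm with through holes, diameter 8.5 mm, at (-40, -18) and (+40, +10) mm; on it a raised block 56 (x) x 36 (y) mm, 8 to 30 mm above the underside, to grip. Yellow patch at the +x end. Home: origin 24 mm above lower_half's (36 mm above the bench), x axes alike.
- spring_pad: Copper spring pad, 30 x 24 mm, in the open middle of the lower half; its top stands 4 mm above the parting face. It pushes up with 5 N when first touched and 9 N when pressed level with the face, so without a push the cover is lifted about 4 mm; a steady push of 12 to 25 N on the cover holds it home. Origin at that of lower_half, moving down as it is pressed.
- dowel_a (a point): Tip of the dowel at x = -40, y = -18 mm of lower_half, 38 mm above its origin.
- dowel_b (a point): Tip of the dowel at x = +40, y = +10 mm of lower_half, 38 mm above its origin.
- hole_a (a point): Centre of the cover's hole at x = -40, y = -18 mm, at its underside.
- hole_b (a point): Centre of the cover's hole at x = +40, y = +10 mm, at its underside.
- spare_cover: Orange cover of another model, 96 x 64 mm flange 8 mm thick with a round boss 44 mm across, 24 mm high overall. Not needed; it lies on one side and the blue cover on the other. Origin under its centre.
- solder_reel: Grey solder reel standing on end, 54 mm across, 40 mm high. Bystander. Origin under its centre.
- screwdriver: Screwdriver with a yellow handle, 200 mm long, lying. Bystander. Origin under its middle.
- flux_jar: Small amber jar, 44 mm across, 50 mm high. Bystander. Origin under its centre.
- parts_tray: White tray with four compartments, 130 x 100 x 30 mm. Bystander. Origin under its centre.
- brush: Wooden-handled brush, 160 mm long, lying. Bystander. Origin under its middle.
- wool_tin: Open brass tin, 60 mm across, 40 mm high. Bystander. Origin under its centre.

How it is judged (in metres and radians):
On the way:
1. the wheel's pointer stands at the green mark and the jaw grips the lower half, the cover not yet fitted (value of joint wheel between 2.2 and 2.6 rad and contact force between jaw and lower_half above 2 N and distance between cover and lower_half above 0.1 m), for 0.3 s.
At the end, for the whole second after the job is handed in: Wheel at 2.4 +-0.2 rad, lower half in the fixture; cover on both dowels (each hole within 3 mm of its dowel), pressed home to within 1.5 mm and flat to 0.04 rad, at rest, over 6 N between the halves, the robot still holding or pressing it with over 3 N (value of joint wheel between 2.2 and 2.6 rad and z of cover in the frame of lower_half between 0.022 and 0.0255 m and horizontal distance between hole_a and dowel_a below 0.003 m and horizontal distance between hole_b and dowel_b below 0.003 m and angle between lower_half's own z axis and vertical below 0.04 rad and angle between the z axis of cover and the z axis of lower_half, either way round below 0.04 rad and horizontal distance between lower_half and fixture below 0.008 m and height (world z) of lower_half below 0.0145 m and contact force between cover and lower_half above 6 N and contact force between any of the fingers, the arm and cover above 3 N and linear speed of cover below 0.02 m/s); the arm keeps its last pose, push and grip.
It fails at once if a bystander (spare cover, reel, screwdriver, jar, tray, brush or tin) moved more than 30 mm (distance of any of spare_cover, solder_reel, screwdriver, flux_jar, parts_tray, brush, wool_tin from where it was at the start of the episode above 0.03 m).
It also fails if it takes over 67 s, if anything falls off the work surface, if the arm or the gripper's body presses on something with over 40 N, if the wrist force passes 120 N, or if a joint passes its speed limit or range.

## Robot

A 6-joint arm with a two-finger parallel gripper is mounted at the origin on the work surface. World frame = base frame: x ahead of the robot, y to its left, z up, the work surface at z = 0. Lengths are in mm, angles in rad, forces in N, time in s.
With the tool pointing down it reaches from about 275 to 750 mm from the base axis. Payload 10.2 kg.
Tool frame: the origin (TCP) lies between the finger pads; the fingertips stand ctrl.tips_ahead ahead of it and the grasp point (between the pads) lies 8 mm behind it (ctrl.tips_ahead is the distance from the TCP to the fingertips, in mm); z points along the fingers, y is the direction in which the jaws open and shut (so a half turn about z gives the same grasp; the last joint's range is limited). The gripper opens to 85 mm and grips with 20 to 120 N. Pads are 22 mm wide; open, the fingers measure 114 mm over their backs; the gripper's body (76 mm by 85 mm) begins 54 mm behind the grasp point. The pads swing forward as they close: fully open they stand 13 mm farther back than shut.
Start: joints at [-1.408, 0.313, 1.498, -0, 1.331, -0.223], TCP at [197.546, -486.423, 242.294] pointing down, gripper open.
Joint ranges: [-2.94, 2.94], [-0.97, 2.17], [0.19, 2.56], [-1.23, 4.37], [0.02, 3.11], [-2.88, 2.88]. Speed limits (rad/s): [2.39, 2.39, 3.01, 3.14, 3.14, 3.14].

## Interface

Orientations are given as a unit quaternion [w, x, y, z].
In Python, from rig import ctrl gives the robot as it stands. The module is installed in compiled form; this text tells all that it offers.
- The arm moves only by the tool move_arm, never from a script. Its argument "motion" is a list of rows, each an object with "offset": the shift along the tool's x, y, z in m, a list of three; "angular": the turn, a rotation vector about the tool's x, y, z in degrees, a list of three; "jaw": the finger opening in m, from 0 to 0.0854. In form: [{"offset": [tx, ty, tz], "angular": [ax, ay, az], "jaw": jaw}, ...]. A call has 1 to 5 rows; each row is the pose to reach, as a shift and turn from the pose commanded when the call began, along the tool's axes at that moment; what a row does not reach only later rows make up. A row lasts 1/8 s, in which the tool goes at most 62.5 mm and 10.7 degrees, less where a joint would pass 70% of its speed; a pose out of reach is approached as far as the arm can. A call with a gripper value outside its range is refused whole. The fingers move at their own pace and stop on an object; "squeeze" is the grip in N (left out, the last holds). Time passes only in rows, so rows that repeat a pose let the fingers close. It gives the time, the measured TCP pose, the force and the opening at its end, in the units of the state.
- ctrl.sense(): the state, without advancing time (a new reading comes with each control period).
- ctrl.capture(name): name is "side" or "top" or "wrist"; returns a dict with "img" (384x512x3 uint8, red, green, blue), "intrinsics" (3x3 intrinsics, pixels), "rvec" (rotation vector, rad) and "tvec" (3), from world to camera coordinates, as OpenCV has them. Camera axes: x right, y down, z forward; pixel columns grow to the right and rows downward; lengths in mm; the calibration is good to about 2 mm. A picture is of the moment at which its call begins. There is no depth.
- ctrl.finish_job(): hands the job in, once; it reports no verdict.
The state is a dict: "time_s": time; "joints": joint angles; "dq": joint speeds; "tau": joint torques, N m; "eef_pos": TCP position; "ee_rot": TCP orientation; "force": force on the tool from outside, world axes, zero at the start; "wrist_torque": the same for the moment, N m; "grip_width": opening from 0.0 (shut) to 1.0 (fully open).
Only numpy, scipy, OpenCV 4.12 (cv2) and the standard library are available. Lean on these libraries where they do the work, as an engineer would, in place of code of your own. Each camera call takes 0.05 s, during which the arm holds its last target. There are 200 camera calls.

## Working session

There is one attempt and no reset: what is moved stays moved. The work goes in short steps, Python scripts to look and compute and a tool call to move; the robot and the scene stay as the last step left them, time stands still between calls to the robot, and variables do not carry over. Pictures are saved under pics/ and viewed, about 8 in all and at most 12, crops included, and the job is handed in when it is done.

Besides the shell and the picture viewer there is one more tool, called after ">>>" by a JSON object that holds its "op" and its "data". move_arm: Moves the arm, as the interface text tells. Its arguments: {"type":"object","properties":{"motion":{"type":"array","items":{"type":"object","properties":{"offset":{"type":"array","items":{"type":"number"}},"angular":{"type":"array","items":{"type":"number"}},"jaw":{"type":"number"}}}},"squeeze":{"type":"number"}},"required":["motion"]}

```bash
mkdir -p pics; python3 - <<'E'
from rig import ctrl
import cv2,numpy as np
print(ctrl.sense(), ctrl.tips_ahead)
ims=[]
for n in ("side","top"):
    c=ctrl.capture(n); cv2.imwrite(f"pics/{n}0.png",c["img"][...,::-1]); np.savez(f"{n}0.npz",**c)
    R=cv2.Rodrigues(np.array(c["rvec"],float))[0]; print(n,-R.T@np.ravel(c["tvec"]),R[2],c["intrinsics"])
    ims.append(c["img"][...,::-1])
E
```

```text
{'time_s': 0.0, 'joints': array([-1.40844897e+00,  3.13427291e-01,  1.49844832e+00, -6.36797240e-06,
        1.33103478e+00, -2.23378432e-01]), 'dq': array([-0.00045137,  0.00038806,  0.00103873, -0.00079735,  0.00054332,
       -0.00022866]), 'tau': array([ 1.02904232e-03, -4.12262177e+01, -2.59742332e+01, -1.04283556e-04,
        4.16847717e-03, -8.66050186e-06]), 'eef_pos': array([ 197.47686843, -486.16702913,  241.74246879]), 'ee_rot': array([-6.58655265e-04,  9.81459170e-01,  1.91670193e-01,  1.70116127e-05]), 'force': array([ 0.69005267, -0.66740643, -0.28383218]), 'wrist_torque': array([-0.00959515, -0.05496346,  0.01873356]), 'grip_width': 1.0030251165330943} 11.0
side [ 194.51696451 1214.92628514  791.63393662] [ 0.25057759 -0.81791246 -0.51790934] [[499.74566046   0.         254.5164774 ]
 [  0.         499.74566046 189.73055465]
 [  0.           0.           1.        ]]
top [ 384.53638614   64.24413761 1065.65299876] [ 0.18359695 -0.01230717 -0.98292456] [[396.89108186   0.         251.5497238 ]
 [  0.         396.89108186 191.34696095]
 [  0.           0.           1.        ]]
```

View pics/top0.png

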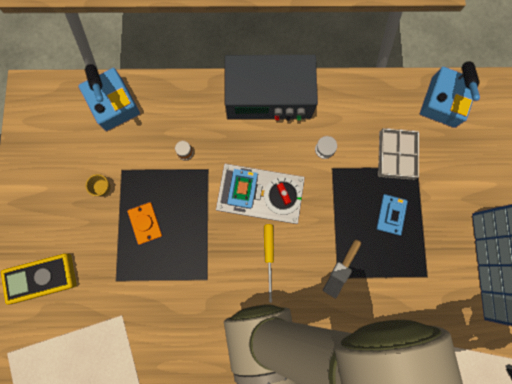

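View pics/side0.png

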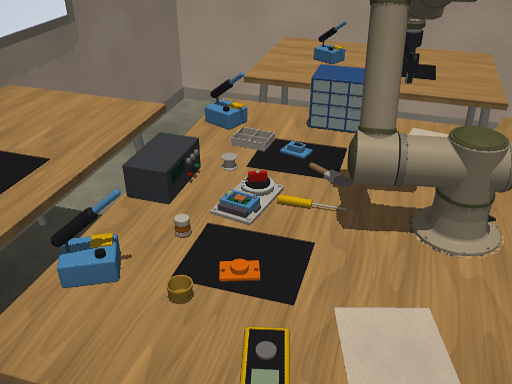

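The top view shows the fixture at about (260,193), with its wheel at (283,195), the green mark to its right and the lower half at (242,188). The blue cover is at (392,214), and the brush near it at (345,265). The side view agrees.

```bash
cat > h.py <<'E'
import cv2,numpy as np
from scipy.spatial.transform import Rotation as Ro
def ray(c,uv):
    R=cv2.Rodrigues(np.array(c["rvec"],float))[0]; t=np.ravel(c["tvec"])
    K=np.array(c["intrinsics"],float)
    uv=np.atleast_2d(np.array(uv,float))
    d=np.c_[(uv-K[:2,2])/[K[0,0],K[1,1]],np.ones(len(uv))]@R
    return -R.T@t,d
def plane(c,uv,z):
    o,d=ray(c,uv); return o+d*((z-o[2])/d[:,2])[:,None]
def tri(c1,p1,c2,p2):
    A=[];b=[]
    for c,p in((c1,p1),(c2,p2)):
        o,d=ray(c,p); d=d[0]/np.linalg.norm(d[0]); M=np.eye(3)-np.outer(d,d); A.append(M); b.append(M@o)
    x,r,_,_=np.linalg.lstsq(np.vstack(A),np.hstack(b),rcond=None); return x,np.sqrt(r)
def mask(img,lo,hi):
    h=cv2.cvtColor(np.ascontiguousarray(img),cv2.COLOR_RGB2HSV); return cv2.inRange(h,np.array(lo),np.array(hi))
def blobs(m,amin=15):
    n,_,s,ce=cv2.connectedComponentsWithStats(m); return [(s[i,4],ce[i].round(1),s[i,:4]) for i in range(1,n) if s[i,4]>=amin]
COL=dict(blue=((95,90,80),(115,255,255)),green=((45,120,60),(80,255,255)),red=((0,180,90),(5,255,255)),yellow=((22,150,120),(32,255,255)),copper=((6,100,90),(18,255,255)))
def tq(s): q=s["ee_rot"]; return Ro.from_quat([q[1],q[2],q[3],q[0]])
def rel(s,p,R=None):  # offset in tool axes, mm
    return tq(s).inv().apply(np.array(p)-s["eef_pos"])
E
python3 - <<'E'
from h import *
T=np.load("top0.npz")
i=T["img"]
for k,(u0,u1,v0,v1) in dict(blue=(215,420,160,240),green=(215,310,160,225),red=(262,310,165,225),yellow=(215,420,160,240)).items():
    m=mask(i,*COL[k]); mm=np.zeros_like(m); mm[v0:v1,u0:u1]=m[v0:v1,u0:u1]
    for a,c,b in blobs(mm,3):
        print(k,a,c,b,plane(T,c,36)[0].round())
cv2.imwrite("pics/topz.png",cv2.resize(i[150:250,205:425,::-1],None,fx=3.6,fy=3.6,interpolation=cv2.INTER_CUBIC))
E
```

```text
blue 457 [241.2 188.9] [227 169  30  39] [584.  79.  36.]
blue 842 [391.4 214.9] [377 194  31  42] [ 510. -314.   36.]
green 189 [241.8 188.8] [233 177  19  23] [584.  77.  36.]
green 8 [298.9 197.8] [297 197   4   3] [558. -73.  36.]
red 119 [283.5 193.7] [277 183  14  22] [570. -33.  36.]
yellow 10 [250.3 173.2] [249 172   4   3] [626.  54.  36.]
yellow 6 [400.  200.2] [399 199   3   3] [ 549. -340.   36.]
yellow 140 [268.1 231.8] [264 224  10  16] [470.  10.  36.]
```

View pics/topz.png

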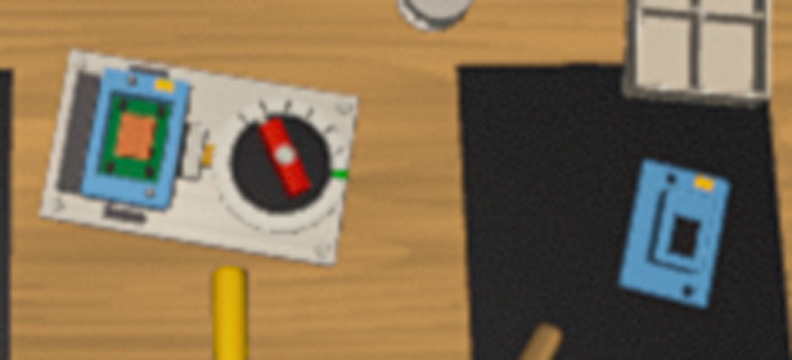

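The close-up shows the yellow patch at the top (+x) of both the lower half and the cover. The wheel pointer points up-left, about 124° counter-clockwise of the green mark. I'll approach the wheel with the wrist flipped, so that j6 has room for the whole turn.

>>> {"op": "move_arm", "data": {"motion": [{"offset": [0.054,-0.031,0],"angular": [0,0,-10.4],"jaw": 0.085},{"offset": [0.108,-0.062,0],"angular": [0,0,-20.8],"jaw": 0.085},{"offset": [0.162,-0.093,0],"angular": [0,0,-31.2],"jaw": 0.085},{"offset": [0.216,-0.124,0],"angular": [0,0,-41.6],"jaw": 0.085},{"offset": [0.27,-0.155,0],"angular": [0,0,-52],"jaw": 0.085}]}}

```text
time_s: 0.72
eef_pos: [390.2, -239.4, 242.2]
ee_rot: [-0.0, 0.796, 0.605, 0.0]
force: [0.8, -0.7, 0.2]
grip_width: 0.994
```

>>> {"op": "move_arm", "data": {"motion": [{"offset": [0.056,0.0226,0],"angular": [0,0,-10.4],"jaw": 0.085},{"offset": [0.113,0.045,0],"angular": [0,0,-20.8],"jaw": 0.085},{"offset": [0.17,0.068,0],"angular": [0,0,-31.2],"jaw": 0.085},{"offset": [0.226,0.09,0],"angular": [0,0,-41.6],"jaw": 0.085},{"offset": [0.2825,0.113,0],"angular": [0,0,-52],"jaw": 0.085}]}}

```text
time_s: 1.35
eef_pos: [576.3, 1.4, 242.1]
ee_rot: [-0.0, 0.45, 0.893, -0.0]
force: [0.7, -1.9, -0.2]
grip_width: 0.995
```

>>> {"op": "move_arm", "data": {"motion": [{"offset": [0,0,0],"angular": [0,0,-10.4],"jaw": 0.085},{"offset": [0,0,0],"angular": [0,0,-20.8],"jaw": 0.085},{"offset": [0,0,0],"angular": [0,0,-31.2],"jaw": 0.085},{"offset": [0,0,0],"angular": [0,0,-41.6],"jaw": 0.085},{"offset": [0,0,0],"angular": [0,0,-52],"jaw": 0.085}]}}

```text
time_s: 1.98
eef_pos: [575.3, -0.4, 241.9]
ee_rot: [-0.0, 0.014, 1.0, 0.0]
force: [0.0, 0.1, -0.3]
grip_width: 0.996
```

```bash
python3 - <<'E'
from rig import ctrl
from h import *
s=ctrl.sense(); print(s["time_s"],s["eef_pos"],s["ee_rot"],s["joints"])
c=ctrl.capture("wrist"); np.savez("w1.npz",**c); cv2.imwrite("pics/w1.png",c["img"][...,::-1])
o,d=ray(c,[256,192]); print(rel(s,o), tq(s).inv().apply(d[0]), c["intrinsics"][0])
E
```

```text
1.975 [ 5.75287005e+02 -4.39355720e-01  2.41882802e+02] [-4.25017575e-04  1.35453838e-02  9.99908163e-01  9.05704781e-05] [-2.04333802e-01  4.25329509e-01  1.33949805e+00  1.69754546e-05
  1.37763405e+00 -1.74804180e+00]
[  80.52994883    0.1898411  -131.82280911] [-0.32421893  0.01084021  0.94602881] [264.78442282   0.         253.28133569]
```

View pics/w1.png

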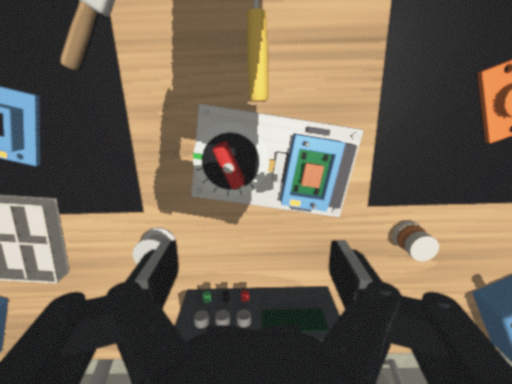

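The wrist view shows the wheel's red bar at (228,165) with the green mark at (197,156). The lower half is at (314,172) with its yellow patch at (295,203), and the fixture is clear all round.

```bash
python3 - <<'E'
from rig import ctrl
from h import *
s=ctrl.sense(); W=np.load("w1.npz"); T=np.load("top0.npz"); S=np.load("side0.npz")
def big(c,k,box):
    u0,u1,v0,v1=box; m=mask(c["img"],*COL[k]); z=np.zeros_like(m); z[v0:v1,u0:u1]=m[v0:v1,u0:u1]
    n,l,st,ce=cv2.connectedComponentsWithStats(z); j=1+np.argmax(st[1:,4]); return (l==j).astype(np.uint8),ce[j],st[j,4]
wr,cw,a=big(W,"red",(195,265,125,200)); tr,ct,a2=big(T,"red",(262,310,165,225)); sr,cs,a3=big(S,"red",(235,280,160,200))
print(cw,ct,cs,a,a2,a3)
print("bar tri w-top",tri(W,cw,T,ct),"w-side",tri(W,cw,S,cs))
for n,c,k,box in(("w",W,wr,0),("t",T,tr,0)):
    ys,xs=np.nonzero(k); P=plane(c,np.c_[xs,ys],66)[:,:2]; r=cv2.minAreaRect(P.astype(np.float32)); 
    u,sv,v=np.linalg.svd(P-P.mean(0),full_matrices=False); print(n,P.mean(0),r,"yaw",np.degrees(np.arctan2(v[0,1],v[0,0])))
for k,b in(("green",(190,205,145,165)),("yellow",(285,305,195,212)),("copper",(295,330,155,195)),("green",(285,340,140,205)),("blue",(275,350,130,220))):
    m,ce,a=big(W,k,b); print(k,ce,a,plane(W,ce,31 if b[0]==190 else 36)[0])
E
```

```text
[218.51851852 156.77777778] [283.53781513 193.68907563] [257.9483871 175.9483871] 27 119 155
bar tri w-top (array([532.33325978, -18.35856572, 212.0434435 ]), array([8.52182808])) w-side (array([564.03480264, -42.33761843,  45.84757676]), array([6.94711545]))
w [555.19632933 -40.39220535] ((554.9680786132812, -39.424503326416016), (15.629619598388672, 5.548316478729248), 17.848081588745117) yaw 19.169135209671527
t [564.39466554 -30.13054874] ((565.5086669921875, -29.990842819213867), (55.93593978881836, 18.353496551513672), 22.83061408996582) yaw -157.02695375155633
green [197.19230769 155.69230769] 26 [559.83892619 -72.99852438  31.        ]Traceback (most recent call last):
  File "<stdin>", line 14, in <module>
  File "<stdin>", line 6, in big
    return _wrapfunc(a, 'argmax', axis=axis, out=out, **kwds)
    return bound(*args, **kwds)
ValueError: attempt to get argmax of an empty sequence
```

```bash
cat >> h.py <<'E'
def cmask(img,k):
    if k=="red": return mask(img,(0,150,60),(6,255,255))|mask(img,(172,150,60),(180,255,255))
    if k=="yellow": return mask(img,(20,110,90),(34,255,255))
    return mask(img,*COL[k])
def big(c,k,box):
    u0,u1,v0,v1=box; m=cmask(c["img"],k); z=np.zeros_like(m); z[v0:v1,u0:u1]=m[v0:v1,u0:u1]
    n,l,st,ce=cv2.connectedComponentsWithStats(z)
    if n<2: return None,None,0
    j=1+np.argmax(st[1:,4]); return (l==j).astype(np.uint8),ce[j],st[j,4]
E
python3 - <<'E'
from h import *
W=np.load("w1.npz"); T=np.load("top0.npz"); S=np.load("side0.npz")
wr,cw,a=big(W,"red",(195,265,125,200)); tr,ct,a2=big(T,"red",(262,310,165,225)); sr,cs,a3=big(S,"red",(235,280,160,200))
print(cw,ct,cs,a,a2,a3)
print("bar tri w-top",tri(W,cw,T,ct),"w-side",tri(W,cw,S,cs),"t-s",tri(T,ct,S,cs))
for n,c,k in(("w",W,wr),("t",T,tr)):
    ys,xs=np.nonzero(k); P=plane(c,np.c_[xs,ys],66)[:,:2]
    u,sv,v=np.linalg.svd(P-P.mean(0),full_matrices=False); print(n,P.mean(0),cv2.minAreaRect(P.astype(np.float32)),"yaw",np.degrees(np.arctan2(v[0,1],v[0,0])))
for k,b in(("green",(190,205,145,165)),("yellow",(285,305,195,212)),("copper",(295,330,155,195)),("green",(285,340,140,205)),("blue",(275,350,130,220))):
    m,ce,a=big(W,k,b); print(k,ce,a, None if a==0 else plane(W,ce,31 if b[0]==190 else 36)[0])
E
```

```text
[228.34313725 163.93137255] [283.41007194 193.68345324] [257.32786885 176.0273224 ] 612 139 183
bar tri w-top (array([565.83497312, -30.35866387,  58.00698077]), array([0.30644854])) w-side (array([567.33194585, -30.68555082,  52.37763842]), array([0.27973721])) t-s (array([567.24177917, -31.05167994,  52.16486144]), array([0.55186694]))
w [564.32423416 -29.24283375] ((566.051513671875, -28.947786331176758), (56.35462951660156, 20.467599868774414), 23.6729736328125) yaw 22.346569435374114
t [564.41260055 -29.80439209] ((565.0015869140625, -30.092714309692383), (56.933528900146484, 20.256908416748047), 22.984811782836914) yaw -157.71135589316208
green [197.19230769 155.69230769] 26 [559.83892619 -72.99852438  31.        ]
yellow [294.48148148 202.66666667] 27 [627.23764    54.9026616  36.       ]
copper [311.76995305 175.        ] 426 [588.70349983  76.86613171  36.        ]
green [309.41611842 170.13815789] 608 [582.00779479  73.49834656  36.        ]
blue [312.68900056 171.29257398] 1791 [583.68741683  77.86028656  36.        ]
```

>>> {"op": "move_arm", "data": {"motion": [{"offset": [0.009,-0.03,0.0],"angular": [0,0,-10],"jaw": 0.085},{"offset": [0.009,-0.03,0.05],"angular": [0,0,-20],"jaw": 0.085},{"offset": [0.009,-0.03,0.1],"angular": [0,0,-24.7],"jaw": 0.085},{"offset": [0.009,-0.03,0.15],"angular": [0,0,-24.7],"jaw": 0.085},{"offset": [0.009,-0.03,0.187],"angular": [0,0,-24.7],"jaw": 0.085}]}}

```text
time_s: 2.65
eef_pos: [564.6, -30.0, 53.0]
ee_rot: [-0.001, -0.196, 0.981, 0.0]
force: [0.4, 0.3, -0.5]
grip_width: 0.995
```

>>> {"op": "move_arm", "data": {"motion": [{"offset": [0,0,0],"angular": [0,0,0],"jaw": 0.01},{"offset": [0,0,0],"angular": [0,0,0],"jaw": 0.01},{"offset": [0,0,0],"angular": [0,0,0],"jaw": 0.01},{"offset": [0,0,0],"angular": [0,0,0],"jaw": 0.01},{"offset": [0,0,0],"angular": [0,0,0],"jaw": 0.01}], "squeeze": 40}}

```text
time_s: 3.28
eef_pos: [566.2, -30.7, 56.7]
ee_rot: [0.001, -0.198, 0.98, -0.001]
force: [-0.8, -2.9, 6.4]
grip_width: 0.182
```

>>> {"op": "move_arm", "data": {"motion": [{"offset": [0,0,0],"angular": [0,0,10],"jaw": 0.01},{"offset": [0,0,0],"angular": [0,0,20],"jaw": 0.01},{"offset": [0,0,0],"angular": [0,0,30],"jaw": 0.01},{"offset": [0,0,0],"angular": [0,0,40],"jaw": 0.01},{"offset": [0,0,0],"angular": [0,0,50],"jaw": 0.01}]}}

```text
time_s: 3.9
eef_pos: [566.3, -29.6, 56.7]
ee_rot: [0.001, 0.238, 0.971, 0.001]
force: [0.3, 5.2, 6.8]
grip_width: 0.179
```

>>> {"op": "move_arm", "data": {"motion": [{"offset": [0,0,0],"angular": [0,0,10],"jaw": 0.01},{"offset": [0,0,0],"angular": [0,0,20],"jaw": 0.01},{"offset": [0,0,0],"angular": [0,0,30],"jaw": 0.01},{"offset": [0,0,0],"angular": [0,0,40],"jaw": 0.01},{"offset": [0,0,0],"angular": [0,0,50],"jaw": 0.01}]}}

```text
time_s: 4.53
eef_pos: [567.1, -28.9, 56.8]
ee_rot: [0.002, 0.626, 0.78, 0.002]
force: [6.3, 10.0, 3.4]
grip_width: 0.18
```

```bash
python3 - <<'E'
from rig import ctrl
from h import *
s=ctrl.sense(); print(s["eef_pos"],s["ee_rot"],s["joints"],s["force"],s["wrist_torque"])
q=s["ee_rot"];print(np.degrees(2*np.arctan2(q[2],q[1])))
c=ctrl.capture("top"); m,ce,a=big(c,"red",(262,310,165,225)); print(a,ce)
E
```

```text
[567.13745977 -28.87258826  56.76028725] [0.00155979 0.62611119 0.77972916 0.00218668] [-0.25832425  0.60987315  1.57203603  0.00334343  0.95505917 -0.47792789] [ 6.30515057 10.0382035   3.37749007] [ 1.42638324 -1.00574847  0.16552468]
102.47208315019188
0 None
```

>>> {"op": "move_arm", "data": {"motion": [{"offset": [0,0,0],"angular": [0,0,8],"jaw": 0.01},{"offset": [0,0,0],"angular": [0,0,16],"jaw": 0.01},{"offset": [0,0,0],"angular": [0,0,22],"jaw": 0.01},{"offset": [0,0,0],"angular": [0,0,22],"jaw": 0.01},{"offset": [0,0,0],"angular": [0,0,22],"jaw": 0.01}]}}

```text
time_s: 5.2
eef_pos: [567.7, -28.8, 56.8]
ee_rot: [0.002, 0.762, 0.648, 0.003]
force: [10.5, 9.8, 1.6]
grip_width: 0.173
```

>>> {"op": "move_arm", "data": {"motion": [{"offset": [0,0,0],"angular": [0,0,0],"jaw": 0.085},{"offset": [0,0,0],"angular": [0,0,0],"jaw": 0.085},{"offset": [0,0,0],"angular": [0,0,0],"jaw": 0.085},{"offset": [0,0,0],"angular": [0,0,0],"jaw": 0.085},{"offset": [0,0,-0.03],"angular": [0,0,0],"jaw": 0.085}]}}

```text
time_s: 5.82
eef_pos: [564.2, -30.0, 83.9]
ee_rot: [-0.002, 0.762, 0.648, -0.001]
force: [-0.2, 0.5, -0.4]
grip_width: 0.992
```

>>> {"op": "move_arm", "data": {"motion": [{"offset": [0,0,-0.05],"angular": [0,0,0],"jaw": 0.085},{"offset": [0,0,-0.1],"angular": [0,0,0],"jaw": 0.085},{"offset": [0,0,-0.157],"angular": [0,0,0],"jaw": 0.085},{"offset": [0,0,-0.157],"angular": [0,0,0],"jaw": 0.085}]}}

```text
time_s: 6.32
eef_pos: [566.8, -30.5, 246.7]
ee_rot: [0.003, 0.762, 0.648, 0.002]
force: [0.4, -0.2, -0.2]
grip_width: 0.994
```

```bash
python3 - <<'E'
from rig import ctrl
from h import *
s=ctrl.sense(); print(s["time_s"],s["eef_pos"],s["ee_rot"],s["joints"])
c=ctrl.capture("wrist"); np.savez("w2.npz",**c); cv2.imwrite("pics/w2.png",c["img"][...,::-1])
E
```

```text
6.325 [566.77978263 -30.50570596 246.68903431] [0.00349738 0.76151446 0.648134   0.00240942] [-2.60121699e-01  3.99879346e-01  1.36411576e+00 -1.97920028e-05
  1.36910354e+00 -9.95999130e-02]
```

View pics/w2.png

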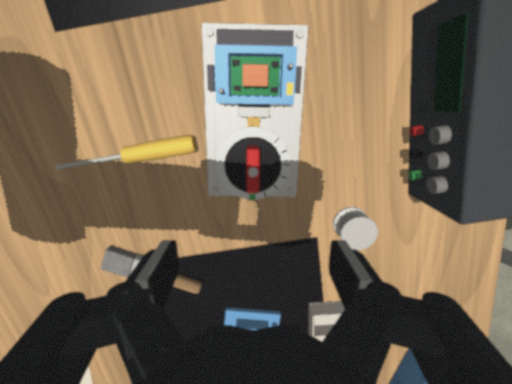

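The pointer (253,193) stands on the green mark (253,198) after a single grasp, and the jaw touches the lower half at (255,108). Next I'll look at the lower half from close above.

>>> {"op": "move_arm", "data": {"motion": [{"offset": [0.03,0,0.012],"angular": [0,0,-10],"jaw": 0.085},{"offset": [0.06,0,0.024],"angular": [0,0,-20],"jaw": 0.085},{"offset": [0.09,0,0.036],"angular": [0,0,-30],"jaw": 0.085},{"offset": [0.109,0,0.048],"angular": [0,0,-40],"jaw": 0.085},{"offset": [0.109,0,0.06],"angular": [0,0,-50],"jaw": 0.085}]}}

```text
time_s: 7.0
eef_pos: [582.1, 78.8, 179.9]
ee_rot: [-0.002, 0.413, 0.911, -0.001]
force: [-0.8, -0.1, 0.2]
grip_width: 0.996
```

>>> {"op": "move_arm", "data": {"motion": [{"offset": [0,0,0.016],"angular": [0,0,-10],"jaw": 0.085},{"offset": [0,0,0.032],"angular": [0,0,-20],"jaw": 0.085},{"offset": [0,0,0.048],"angular": [0,0,-30],"jaw": 0.085},{"offset": [0,0,0.065],"angular": [0,0,-39],"jaw": 0.085},{"offset": [0,0,0.065],"angular": [0,0,-39],"jaw": 0.085}]}}

```text
time_s: 7.62
eef_pos: [581.5, 77.5, 114.8]
ee_rot: [-0.003, 0.09, 0.996, -0.0]
force: [-0.1, -0.2, 0.1]
grip_width: 0.994
```

```bash
python3 - <<'E'
from rig import ctrl
from h import *
W=np.load("w2.npz")
m,ce,a=big(W,"red",(225,285,135,205)); ys,xs=np.nonzero(m); P=plane(W,np.c_[xs,ys],66)[:,:2]
u,sv,v=np.linalg.svd(P-P.mean(0),full_matrices=False); print(P.mean(0),"bar yaw",np.degrees(np.arctan2(v[0,1],v[0,0])))
m,g,a=big(W,"green",(245,262,192,204)); print("green",plane(W,g,31))
m,b,a=big(W,"blue",(205,305,35,110)); print("blue",plane(W,b,36))
s=ctrl.sense(); print(s["time_s"],s["eef_pos"],s["ee_rot"],s["joints"])
c=ctrl.capture("wrist"); np.savez("w3.npz",**c,p=s["eef_pos"],q=s["ee_rot"]); cv2.imwrite("pics/w3.png",c["img"][...,::-1])
E
```

```text
[570.77622757 -12.64670884] bar yaw -98.70678937911806
green [[559.60959724 -75.24472975  31.        ]]
blue [[601.69704223  74.17075454  36.        ]]
7.625 [581.49161715  77.45643517 114.79915694] [-2.54212864e-03  8.96443900e-02  9.95970591e-01 -4.78042788e-05] [-6.71587498e-02  5.71353602e-01  1.45937777e+00  2.15321829e-05
  1.11594641e+00 -1.45843422e+00]
```

View pics/w3.png

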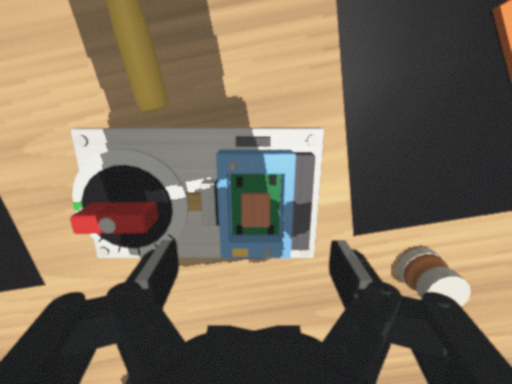

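```bash
python3 - <<'E'
from h import *
c=np.load("w3.npz"); cv2.imwrite("pics/w3z.png",cv2.resize(c["img"][140:268,200:330,::-1],None,fx=4.6,fy=4.6,interpolation=cv2.INTER_CUBIC))
E
```

```text
(no output)
```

View pics/w3z.png

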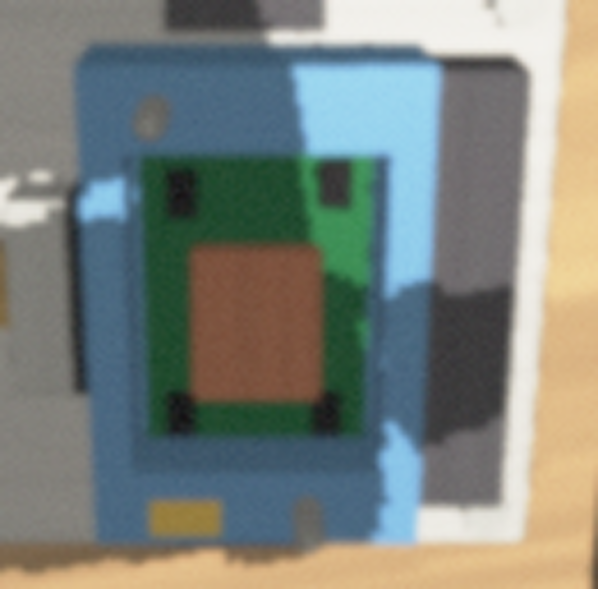

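The crop shows dowel A at about (152,117) and dowel B from (305,500) to (310,548). The yellow patch is at the bottom (+x), and the top-face corners are near (78,62), (441,65), (415,540) and (97,541).

```bash
cat >> h.py <<'E'
def frame(c,corners,z,loc):
    """fit yaw+xy of local points loc (mm) to pixel corners on plane z"""
    P=plane(c,corners,z)[:,:2]; L=np.array(loc,float); m=P.mean(0); l=L.mean(0)
    H=(L-l).T@(P-m); th=np.arctan2(H[0,1]-H[1,0],H[0,0]+H[1,1])
    R=np.array([[np.cos(th),-np.sin(th)],[np.sin(th),np.cos(th)]]); t=m-R@l
    return t,np.degrees(th),(P-(L@R.T+t)).round(1)
E
python3 - <<'E'
from h import *
c=np.load("w3.npz"); f=lambda u,v:(200+(u-1.8)/4.6,140+(v-1.8)/4.6)
k=[f(78,62),f(441,65),f(415,540),f(97,541)]
L=[(-48,-32),(-48,32),(48,32),(48,-32)]
for z in (33,36,39): t,y,r=frame(c,k,z,L); print("corners",z,t,y,r.tolist())
# dowel pixels: low saturation inside the face
h=cv2.cvtColor(c["img"],cv2.COLOR_RGB2HSV)
m=np.zeros(h.shape[:2],np.uint8)
for (u0,u1,v0,v1) in((226,242,157,174),(260,275,244,264)):
    m[:]=0; sub=h[v0:v1,u0:u1]; ok=((sub[...,1]<80)).astype(np.uint8); print(ok)
    m[v0:v1,u0:u1]=ok
    n,l,st,ce=cv2.connectedComponentsWithStats(m); j=1+np.argmax(st[1:,4]); print(ce[j],st[j], plane(c,ce[j],43))
# bases/tips by eye
print("A base/tip",plane(c,f(157,108),36),plane(c,f(148,126),50)); print("B",plane(c,f(305,505),36),plane(c,f(310,543),50))
p,q=c["p"],c["q"]; o,_=ray(c,[0,0]); print("cam",Ro.from_quat([q[1],q[2],q[3],q[0]]).inv().apply(o-p))
E
```

```text
corners 33 [589.28030244  78.43377779] -10.488811285489458 [[-0.6, 0.0], [-0.3, 0.2], [0.2, -0.0], [0.6, -0.2]]
corners 36 [588.06985049  78.62479234] -10.488811285489447 [[0.2, 0.3], [0.3, -0.4], [-0.5, -0.3], [0.1, 0.4]]
corners 39 [586.85939854  78.8158069 ] -10.488811285489458 [[0.9, 0.6], [0.9, -0.9], [-1.3, -0.6], [-0.5, 0.9]]
[[0 0 0 0 0 0 0 0 0 0 0 0 0 0 0 0]
 [0 0 0 0 0 0 0 0 0 0 0 0 0 0 0 0]
 [0 0 0 0 0 0 0 0 0 0 0 0 0 0 0 0]
 [0 0 0 0 0 0 1 1 1 1 0 0 0 0 0 0]
 [0 0 0 0 0 1 1 1 1 1 1 0 0 0 0 0]
 [0 0 0 0 1 1 1 1 1 1 1 1 0 0 0 0]
 [0 0 0 1 1 1 1 1 1 1 1 1 0 0 0 0]
 [0 0 0 1 1 1 1 1 1 1 1 1 0 0 0 0]
 [0 0 1 1 1 1 1 1 1 1 1 1 0 0 0 0]
 [0 0 1 1 1 1 1 1 1 1 1 0 0 0 0 0]
 [0 0 1 1 1 1 1 1 1 1 1 0 0 0 0 0]
 [0 0 0 1 1 1 1 1 1 1 1 0 0 0 0 0]
 [0 0 0 1 1 1 1 1 1 1 0 0 0 0 0 0]
 [0 0 0 0 1 1 1 1 1 0 0 0 0 0 0 0]
 [0 0 0 0 0 0 0 0 0 0 0 0 0 0 0 0]
 [0 0 0 0 0 0 0 0 0 0 0 0 0 0 0 0]
 [0 0 0 0 0 0 0 0 0 0 0 0 0 0 0 0]]
[232.64285714 165.10714286] [228 160  10  11  84] [[545.69017369  67.76405118  43.        ]]
[[0 0 0 0 0 0 0 0 0 0 0 0 0 0 0]
 [0 0 0 0 0 0 0 0 0 0 0 0 0 0 0]
 [0 0 0 0 
[... 210 characters left out ...]
1 0 0 0 0]
 [0 0 0 1 1 1 1 1 1 1 1 0 0 0 0]
 [0 0 0 1 1 1 1 1 1 1 1 0 0 0 0]
 [0 0 0 1 1 1 1 1 1 1 1 0 0 0 0]
 [0 0 0 1 1 1 1 1 1 1 1 1 1 0 0]
 [0 0 1 1 1 1 1 1 1 1 1 1 1 1 1]
 [1 1 1 1 1 1 1 1 1 1 1 1 1 1 1]
 [1 1 1 1 1 1 1 1 1 0 0 0 0 0 0]
 [0 0 0 0 0 0 0 0 0 0 0 0 0 0 0]
 [0 0 0 0 0 0 0 0 0 0 0 0 0 0 0]
 [0 0 0 0 0 0 0 0 0 0 0 0 0 0 0]
 [0 0 0 0 0 0 0 0 0 0 0 0 0 0 0]]
[266.57798165 254.11926606] [260 247  15  13 109] [[629.44680558  80.9814075   43.        ]]
A base/tip [[545.67509551  68.14514411  36.        ]] [[545.54843802  67.65515232  50.        ]]
B [[628.85463347  80.80693221  36.        ]] [[628.5743447   81.15354241  50.        ]]
cam [  80.58374859    0.26755367 -131.83050593]
```

The corner fit puts the lower half at (588.0, 78.5), yaw −10.4°, top at 36 mm, and the dowel blobs agree to about 0.5 mm. Now I'll look at the cover from the same relative pose.

>>> {"op": "move_arm", "data": {"motion": [{"offset": [0.0,-0.03,-0.04],"angular": [0,0,0],"jaw": 0.085},{"offset": [0.002,-0.09,-0.05],"angular": [0,0,0],"jaw": 0.085},{"offset": [0.004,-0.15,-0.05],"angular": [0,0,0],"jaw": 0.085},{"offset": [0.0045,-0.21,-0.05],"angular": [0,0,0],"jaw": 0.085},{"offset": [0.0045,-0.27,-0.05],"angular": [0,0,0],"jaw": 0.085}]}}

```text
time_s: 8.3
eef_pos: [530.1, -189.3, 167.9]
ee_rot: [0.0, 0.091, 0.996, -0.0]
force: [-0.3, 0.8, 0.0]
grip_width: 0.994
```

>>> {"op": "move_arm", "data": {"motion": [{"offset": [0,-0.06,0.0],"angular": [0,0,0],"jaw": 0.085},{"offset": [0,-0.11,0.02],"angular": [0,0,0],"jaw": 0.085},{"offset": [0,-0.13,0.06],"angular": [0,0,0],"jaw": 0.085},{"offset": [0,-0.13,0.078],"angular": [0,0,0],"jaw": 0.085},{"offset": [0,-0.13,0.078],"angular": [0,0,0],"jaw": 0.085}]}}

```text
time_s: 8.93
eef_pos: [507.6, -314.2, 88.8]
ee_rot: [-0.001, 0.089, 0.996, 0.001]
force: [-0.3, -0.4, 0.1]
grip_width: 0.993
```

```bash
python3 - <<'E'
from rig import ctrl
from h import *
s=ctrl.sense(); print(s["time_s"],s["eef_pos"],s["ee_rot"],s["joints"])
c=ctrl.capture("wrist"); np.savez("w4.npz",**c,p=s["eef_pos"],q=s["ee_rot"])
m,ce,a=big(c,"blue",(150,360,100,330)); b=cv2.boundingRect(m); print(b,ce,a)
u,v=max(b[0]-8,0),max(b[1]-8,0); print("crop origin",u,v)
cv2.imwrite("pics/w4z.png",cv2.resize(c["img"][v:v+b[3]+16,u:u+b[2]+16,::-1],None,fx=4,fy=4,interpolation=cv2.INTER_CUBIC))
E
```

```text
8.925 [ 507.61498906 -314.23713173   88.83622973] [-7.45724051e-04  8.91300052e-02  9.96019484e-01  6.88733994e-04] [-7.50436522e-01  6.22433511e-01  1.44823110e+00  1.95027380e-04
  1.07295103e+00 -2.14282918e+00]
(203, 154, 83, 110) [242.43955724 205.82464317] 6866
crop origin 195 146
```

View pics/w4z.png

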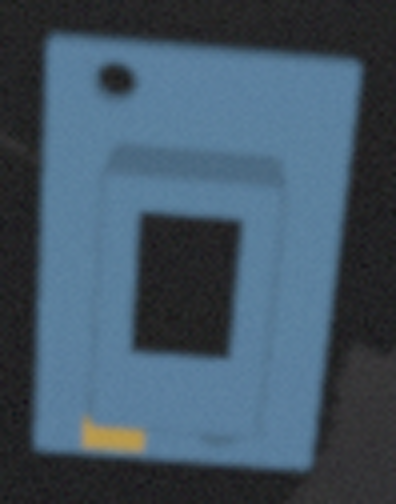

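The crop shows the cover with hole A at (116,79), the raised block's top face spanning about (100,170) to (280,440) and the yellow patch at the bottom (+x). Hole B is just hidden behind the block at (215,440).

```bash
python3 - <<'E'
from rig import ctrl
from h import *
c=np.load("w4.npz"); s=ctrl.sense(); T=np.load("top0.npz")
m=cmask(c["img"],"blue")|cmask(c["img"],"yellow"); z=np.zeros_like(m); z[146:275,195:295]=m[146:275,195:295]
cs=max(cv2.findContours(z,cv2.RETR_EXTERNAL,cv2.CHAIN_APPROX_NONE)[0],key=cv2.contourArea)[:,0].astype(float)
# fit four edges
hull=cv2.approxPolyDP(cs.astype(np.float32)[:,None],8,True)[:,0]; print(hull.tolist())
o=hull[np.argsort(np.arctan2(*(hull-hull.mean(0)).T[::-1]))] # TL,TR,BR,BL
lines=[]
for i in range(4):
    a,b=o[i],o[(i+1)%4]; d=(b-a)/np.linalg.norm(b-a); w=cs-a; t=w@d; e=abs(w@np.array([-d[1],d[0]]))
    P=cs[(t>8)&(t<np.linalg.norm(b-a)-8)&(e<4)]; vx,vy,x,y=cv2.fitLine(P.astype(np.float32),cv2.DIST_HUBER,0,.01,.01).ravel(); n=np.array([-vy,vx]); 
    if n@(o.mean(0)-[x,y])>0: n=-n
    lines.append((n,n@[x,y]+0.5))
K=np.array([np.linalg.solve([lines[i-1][0],lines[i][0]],[lines[i-1][1],lines[i][1]]) for i in range(4)]); print(K.round(1).tolist())
L=np.array([(-48,-32),(-48,32),(48,32),(48,-32)],float)
P0=plane(c,K,0); P8=plane(c,K,8)
P=np.r_[P0[:2],P8[2:]][:,:2]
print("len x",np.linalg.norm(P[0]-P[3]),np.linalg.norm(P[1]-P[2]),"y",np.linalg.norm(P[0]-P[1]),np.linalg.norm(P[2]-P[3]))
m0=P.mean(0); H=L.T@(P-m0); th=np.arctan2(H[0,1]-H[1,0],H[0,0]+H[1,1]); R=np.array([[np.cos(th),-np.sin(th)],[np.sin(th),np.cos(th)]])
print("cover",m0,np.degrees(th),(P-m0-L@R.T).round(1).tolist())
g=cv2.cvtColor(c["img"],cv2.COLOR_RGB2GRAY); y0,x0=146+12,195+21; sub=(g[y0:y0+16,x0:x0+16]<60).astype(np.uint8); n,l,st,ce=cv2.connectedComponentsWithStats(sub); j=1+np.argmax(st[1:,4]); ha=ce[j]+[x0,y0]
print("holeA px",ha,st[j],plane(c,ha,8),"z4",plane(c,ha,4),"pred",m0+R@[-40,-18])
print("height check block/cover w-top tri:",tri(c,np.array([195+188,146+285])*0+np.array([195+188/4,146+285/4]),T,big(T,"blue",(370,420,190,240))[1]))
print("tool->cover",rel(s,[*m0,0]),"tool yaw",np.degrees(2*np.arctan2(s["ee_rot"][2],s["ee_rot"][1])))
E
```

```text
[[208.0, 154.0], [203.0, 257.0], [217.0, 248.0], [271.0, 263.0], [285.0, 162.0]]
[[205.5, 153.1999969482422], [285.8999938964844, 160.0], [272.1000061035156, 267.79998779296875], [205.5, 244.1999969482422]]
len x 81.8232448274951 101.42038622556221 y 68.00279138944515 66.01532493423751
cover [ 514.94324068 -324.78083121] -17.397802022812776 [[2.1, -5.3], [0.8, -0.7], [6.7, 0.3], [-9.6, 5.7]]
holeA px [223.58974359 165.48717949] [ 4  5  8  6 39] [[ 473.03381911 -332.31356656    8.        ]] z4 [[ 473.8695382  -332.92344775    4.        ]] pred [ 471.39109336 -329.99719618]
height check block/cover w-top tri: (array([ 514.22681379, -322.67064396,   19.58314697]), array([3.90584825]))
tool->cover [-8.34708297 -8.89624923 90.14744352] tool yaw 169.8178357586937
```

```bash
python3 - <<'E'
from rig import ctrl
from h import *
c=np.load("w4.npz"); s=ctrl.sense()
h=cv2.cvtColor(c["img"],cv2.COLOR_RGB2HSV); m=((h[...,2]>85)).astype(np.uint8); z=np.zeros_like(m); z[146:275,195:295]=m[146:275,195:295]
n,l,st,ce=cv2.connectedComponentsWithStats(z); z=(l==1+np.argmax(st[1:,4])).astype(np.uint8)
cs=cv2.findContours(z,cv2.RETR_EXTERNAL,cv2.CHAIN_APPROX_NONE)[0][0][:,0].astype(float)
o=np.array([(206.5,154.5),(285.5,161.5),(273,264),(203.5,258.5)])
lines=[]
for i in range(4):
    a,b=o[i],o[(i+1)%4]; d=(b-a)/np.linalg.norm(b-a); w=cs-a; t=w@d; e=abs(w@np.array([-d[1],d[0]]))
    P=cs[(t>6)&(t<np.linalg.norm(b-a)-6)&(e<4)]; vx,vy,x,y=cv2.fitLine(P.astype(np.float32),cv2.DIST_HUBER,0,.01,.01).ravel(); n=np.array([-vy,vx])
    if n@(o.mean(0)-[x,y])>0: n=-n
    lines.append((n,n@[x,y]+0.4)); print(len(P),end=" ")
K=np.array([np.linalg.solve([lines[i-1][0],lines[i][0]],[lines[i-1][1],lines[i][1]]) for i in range(4)]); print(K.round(1).tolist())
L=np.array([(-48,-32),(-48,32),(48,32),(48,-32)],float)
for za in(0,8):
    P=np.r_[plane(c,K,za)[:2],plane(c,K,8)[2:]][:,:2]
    print("len x",np.linalg.norm(P[0]-P[3]),np.linalg.norm(P[1]-P[2]),"y",np.linalg.norm(P[0]-P[1]),np.linalg.norm(P[2]-P[3]))
    m0=P.mean(0); H=L.T@(P-m0); th=np.arctan2(H[0,1]-H[1,0],H[0,0]+H[1,1]); R=np.array([[np.cos(th),-np.sin(th)],[np.sin(th),np.cos(th)]])
    print("cover",m0,np.degrees(th),(P-m0-L@R.T).round(1).tolist(),"holeA pred",m0+R@[-40,-18],"rel",rel(s,[*m0,0]))
E
```

```text
67 90 58 92 [[206.0, 153.39999389648438], [285.70001220703125, 160.3000030517578], [272.5, 263.70001220703125], [202.60000610351562, 258.3999938964844]]
len x 96.75496822414351 96.75418791801043 y 67.46726042459356 65.11252055123471
cover [ 517.46145774 -325.99005571] -15.221698180756066 [[-0.8, -1.6], [0.1, 1.8], [0.5, 0.4], [0.2, -0.6]] holeA pred [ 474.13878933 -332.85637946] rel [-11.0394042   -9.64126291  90.14887664]
len x 98.35077126872572 98.35091922483521 y 65.02272950278346 65.11252055123471
cover [ 516.69679193 -325.74681585] -15.249047829855924 [[-1.3, -0.2], [-1.0, 0.8], [1.3, 0.2], [1.0, -0.9]] holeA pred [ 473.37085088 -332.59245912] rel [-10.24378191  -9.5370303   90.14846708]
```

>>> {"op": "move_arm", "data": {"motion": [{"offset": [-0.0108,-0.0096,0.0],"angular": [0,0,5],"jaw": 0.085},{"offset": [-0.0108,-0.0096,0.03],"angular": [0,0,5],"jaw": 0.085},{"offset": [-0.0108,-0.0096,0.05],"angular": [0,0,5],"jaw": 0.085},{"offset": [-0.0108,-0.0096,0.067],"angular": [0,0,5],"jaw": 0.085},{"offset": [-0.0108,-0.0096,0.067],"angular": [0,0,5],"jaw": 0.085}], "squeeze": 60}}

```text
time_s: 9.6
eef_pos: [516.7, -326.2, 22.2]
ee_rot: [-0.0, 0.132, 0.991, 0.0]
force: [-0.2, 0.5, -0.9]
grip_width: 0.996
```

>>> {"op": "move_arm", "data": {"motion": [{"offset": [0,0,0],"angular": [0,0,0],"jaw": 0.025},{"offset": [0,0,0],"angular": [0,0,0],"jaw": 0.025},{"offset": [0,0,0],"angular": [0,0,0],"jaw": 0.025},{"offset": [0,0,0],"angular": [0,0,0],"jaw": 0.025},{"offset": [0,0,0],"angular": [0,0,0],"jaw": 0.025}]}}

```text
time_s: 10.22
eef_pos: [516.9, -327.2, 23.2]
ee_rot: [0.001, 0.132, 0.991, -0.0]
force: [-1.0, 0.6, 5.4]
grip_width: 0.409
```

```bash
python3 - <<'E'
from rig import ctrl
from h import *
s=ctrl.sense(); print(s["time_s"],s["eef_pos"],s["ee_rot"],s["force"],s["grip_width"],np.degrees(2*np.arctan2(s["ee_rot"][2],s["ee_rot"][1])))
c=ctrl.capture("wrist"); np.savez("w5.npz",**c,p=s["eef_pos"],q=s["ee_rot"]); cv2.imwrite("pics/w5.png",c["img"][...,::-1])
E
```

```text
10.225 [ 516.91234432 -327.21012398   23.20119342] [ 6.25215554e-04  1.32254458e-01  9.91215491e-01 -4.67584870e-04] [-1.01367276  0.59648395  5.44439553] 0.4086642683559532 164.80021870131813
```

View pics/w5.png

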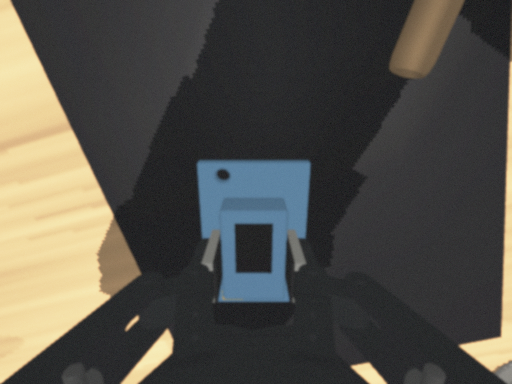

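The wrist picture shows the block gripped between the pads at (213,250) and (296,250), square to them. Hole A is at (223,174). The opening matches a 36 mm block.

```bash
python3 - <<'E'
from h import *
c=np.load("w5.npz"); q=c["q"]; R=Ro.from_quat([q[1],q[2],q[3],q[0]]); p=c["p"]
g=cv2.cvtColor(c["img"],cv2.COLOR_RGB2HSV)[...,2]
sub=(g[164:185,212:236]<75).astype(np.uint8); n,l,st,ce=cv2.connectedComponentsWithStats(sub); j=1+np.argmax(st[1:,4]); ha=ce[j]+[212,164]
print(ha,st[j])
for z in(4,8): print("holeA tool",R.inv().apply(plane(c,ha,z)[0]-p))
# flange top edge line and left/right edges
m=(g>85).astype(np.uint8)
rows=[(v,np.nonzero(m[v,180:330])[0]+180) for v in(175,185,195)]
for v,x in rows: print(v,x.min()-.5,x.max()+.5,[R.inv().apply(plane(c,(u,v),8)[0]-p).round(1).tolist() for u in(x.min()-.5,x.max()+.5)])
for u in(240,255,270,290):
    v=np.nonzero(m[140:180,u])[0].min()+140-.5; print(u,v,R.inv().apply(plane(c,(u,v),8)[0]-p).round(1),R.inv().apply(plane(c,(u,v),0)[0]-p).round(1))
E
```

```text
[222.7625 174.1   ] [ 6  6 11  9 80]
holeA tool [ 40.00175669 -17.61927764  19.16010778]
holeA tool [ 41.07737406 -17.14383446  15.15827462]
175 196.5 309.5 [[40.5, -32.3, 15.2], [40.6, 32.7, 15.1]]
185 197.5 309.5 [[34.5, -32.1, 15.2], [34.5, 33.1, 15.1]]
195 198.5 308.5 [[28.3, -31.9, 15.2], [28.4, 32.9, 15.1]]
240 159.5 [49.6 -7.1 15.1] [47.9 -7.5 23.1]
255 159.5 [49.6  1.3 15.1] [47.9  1.4 23.1]
270 159.5 [49.6  9.8 15.1] [47.9 10.3 23.1]
290 159.5 [49.6 21.1 15.1] [47.9 22.2 23.1]
```

Hole A and the flange edges put the cover centred in the grip to about 0.5 mm, with its yaw square. Now I'll lift and carry it to a point above the dowels.

>>> {"op": "move_arm", "data": {"motion": [{"offset": [0,0,-0.03],"angular": [0,0,0],"jaw": 0.025},{"offset": [0,0,-0.08],"angular": [0,0,0],"jaw": 0.025},{"offset": [0.004,0.045,-0.115],"angular": [0,0,0],"jaw": 0.025},{"offset": [0.008,0.095,-0.115],"angular": [0,0,0],"jaw": 0.025},{"offset": [0.013,0.145,-0.115],"angular": [0,0,0],"jaw": 0.025}]}}

```text
time_s: 10.9
eef_pos: [542.0, -182.0, 137.4]
ee_rot: [0.0, 0.132, 0.991, 0.0]
force: [0.2, -0.1, -2.2]
grip_width: 0.405
```

>>> {"op": "move_arm", "data": {"motion": [{"offset": [0.004,0.052,0],"angular": [0,0,-1],"jaw": 0.025},{"offset": [0.009,0.104,0],"angular": [0,0,-2],"jaw": 0.025},{"offset": [0.014,0.156,0],"angular": [0,0,-3],"jaw": 0.025},{"offset": [0.019,0.208,0],"angular": [0,0,-4],"jaw": 0.025},{"offset": [0.0246,0.2644,0],"angular": [0,0,-4.8],"jaw": 0.025}]}}

```text
time_s: 11.52
eef_pos: [587.5, 79.7, 137.1]
ee_rot: [-0.0, 0.091, 0.996, -0.0]
force: [0.1, 0.2, -1.3]
grip_width: 0.406
```

>>> {"op": "move_arm", "data": {"motion": [{"offset": [0,0,0],"angular": [0,0,0],"jaw": 0.025},{"offset": [0,0,0.02],"angular": [0,0,0],"jaw": 0.025},{"offset": [0,0,0.04],"angular": [0,0,0],"jaw": 0.025},{"offset": [0,0,0.04],"angular": [0,0,0],"jaw": 0.025},{"offset": [0,0,0.04],"angular": [0,0,0],"jaw": 0.025}]}}

```text
time_s: 12.15
eef_pos: [587.9, 77.7, 98.0]
ee_rot: [0.0, 0.091, 0.996, -0.0]
force: [-0.8, 0.0, -1.8]
grip_width: 0.406
```

```bash
python3 - <<'E'
from rig import ctrl
from h import *
s=ctrl.sense(); print(s["time_s"],s["eef_pos"],s["ee_rot"],s["force"],s["grip_width"],np.degrees(2*np.arctan2(s["ee_rot"][2],s["ee_rot"][1])))
print("to target",rel(s,[588.2,78.05,59.2]))
c=ctrl.capture("wrist"); np.savez("w6.npz",**c,p=s["eef_pos"],q=s["ee_rot"]); cv2.imwrite("pics/w6.png",c["img"][...,::-1])
E
```

```text
12.15 [587.90926684  77.67615462  98.03782526] [ 4.36218216e-04  9.08334525e-02  9.95866001e-01 -2.86421062e-05] [-0.76728312  0.0430742  -1.76455787] 0.406130279126412 169.57688539004477
to target [-0.18435543  0.41941249 38.83801055]
```

View pics/w6.png

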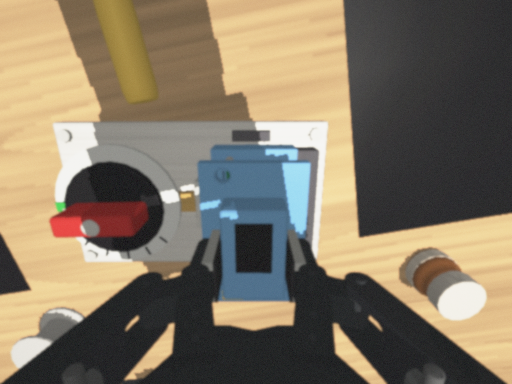

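The cover sits in the hand as before (hole A at (223,176)), above the lower half and aligned with it. The wheel pointer is still at the green mark.

>>> {"op": "move_arm", "data": {"motion": [{"offset": [0,0.0004,0.01],"angular": [0,0,0],"jaw": 0.025},{"offset": [0,0.0004,0.02],"angular": [0,0,0],"jaw": 0.025},{"offset": [0,0.0004,0.025],"angular": [0,0,0],"jaw": 0.025},{"offset": [0,0.0004,0.029],"angular": [0,0,0],"jaw": 0.025},{"offset": [0,0.0004,0.029],"angular": [0,0,0],"jaw": 0.025}]}}

```text
time_s: 12.82
eef_pos: [587.6, 78.5, 68.1]
ee_rot: [-0.0, 0.091, 0.996, -0.0]
force: [0.3, 0.4, -1.5]
grip_width: 0.41
```

>>> {"op": "move_arm", "data": {"motion": [{"offset": [0,0,0.003],"angular": [0,0,0],"jaw": 0.025},{"offset": [0,0,0.006],"angular": [0,0,0],"jaw": 0.025},{"offset": [0,0,0.008],"angular": [0,0,0],"jaw": 0.025},{"offset": [0,0,0.008],"angular": [0,0,0],"jaw": 0.025}]}}

```text
time_s: 13.32
eef_pos: [587.8, 78.5, 60.8]
ee_rot: [0.0, 0.091, 0.996, -0.0]
force: [-2.5, -0.2, 5.8]
grip_width: 0.407
```

>>> {"op": "move_arm", "data": {"motion": [{"offset": [0,0,0.001],"angular": [0,0,0],"jaw": 0.025},{"offset": [0,0,0.002],"angular": [0,0,0],"jaw": 0.025},{"offset": [0,0,0.003],"angular": [0,0,0],"jaw": 0.025},{"offset": [0,0,0.003],"angular": [0,0,0],"jaw": 0.025}]}}

```text
time_s: 13.82
eef_pos: [587.8, 78.6, 59.2]
ee_rot: [0.0, 0.09, 0.996, -0.0]
force: [-7.2, 0.2, 16.3]
grip_width: 0.409
```

>>> {"op": "move_arm", "data": {"motion": [{"offset": [0.0005,0,0.0003],"angular": [0,0,0],"jaw": 0.025},{"offset": [0.0005,0,0.0008],"angular": [0,0,0],"jaw": 0.025},{"offset": [0.0005,0,0.0008],"angular": [0,0,0],"jaw": 0.025},{"offset": [0.0005,0,0.0008],"angular": [0,0,0],"jaw": 0.025}]}}

```text
time_s: 14.32
eef_pos: [587.9, 78.6, 59.2]
ee_rot: [0.001, 0.09, 0.996, -0.0]
force: [-7.8, -0.8, 21.5]
grip_width: 0.408
```

```bash
python3 - <<'E'
from rig import ctrl
from h import *
ims=[]
c=ctrl.capture("wrist"); t=ctrl.capture("side"); s=ctrl.sense(); print(s["time_s"],s["eef_pos"],s["ee_rot"],s["force"],s["wrist_torque"])
np.savez("w7.npz",**c,p=s["eef_pos"],q=s["ee_rot"])
a=cv2.resize(c["img"][110:310,40:340],(600,400),interpolation=cv2.INTER_CUBIC); b=cv2.resize(t["img"][150:240,190:310],None,fx=2,fy=2); 
cv2.imwrite("pics/w7.png",np.hstack([a,cv2.copyMakeBorder(b[:,:200],0,400-b.shape[0],0,0,cv2.BORDER_CONSTANT)])[...,::-1])
E
```

```text
14.425 [587.8520468   78.54781948  59.12926896] [ 1.23745425e-03  9.04693578e-02  9.95898462e-01 -1.30632393e-04] [-9.019029   -0.05018735 20.63827178] [-0.1184484   1.37081841 -0.06612924]
```

View pics/w7.png

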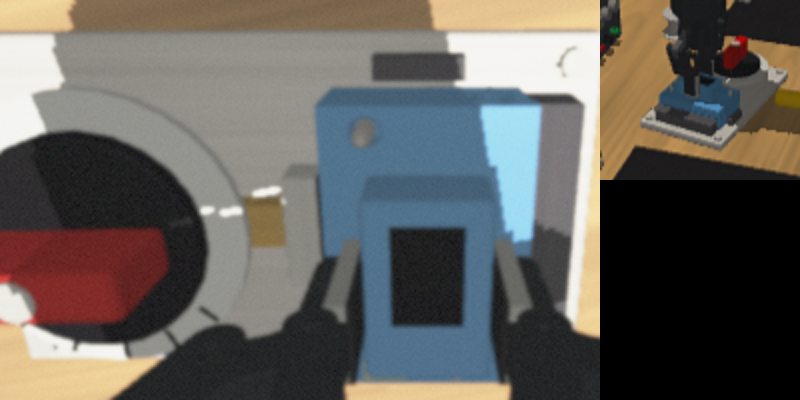

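Dowel A shows in hole A at (363,131) in the crop, and the cover lies flush on the lower half. The last 0.8 mm of push moved the TCP less than 0.1 mm and raised the force to 21 N, so the cover is home.

```bash
python3 -c "
from rig import ctrl
s=ctrl.sense(); print(s['force'],s['eef_pos']); print(ctrl.finish_job())"
```

```text
[-9.019029   -0.05018735 20.63827178] [587.8520468   78.54781948  59.12926896]
the job is handed in; nothing more can be done
None
```

I turned the handwheel clockwise to the green mark, fitted the blue cover over both dowels with the yellow patches at the same end, and handed in still pressing at 14.4 s. `ctrl.finish_job()` gave no verdict.

- **Wheel:** it took one grasp, not several, because I approached with the wrist flipped. The picture afterwards showed the pointer at the mark (bar yaw about −99°, mark direction about −98 to −100°). The red bar's centre from that picture was about 18 mm off, probably from a split mask, so I did not use it.
- **Clamping:** the jaw was seen against the lower half, but I had no direct reading of its grip force.
- **Fit:** the dowels slid into the holes with no force rise, and the last picture showed dowel A in its hole. Dowel B was never seen after fitting because the raised block hides it.
- **Pressing:** the tool stopped at 59.2 mm, the height expected for home, and did not sink when pushed harder. The final push was about 21 N down, within the 12 to 25 N wanted.
- **Not settled:** a sideways force of about 9 N on the tool remained; shifting the tool 0.5 mm to relieve it did not help.
- **Bystanders:** I saw no contact with any of them, but did not measure their positions again.

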